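# Set the float on the lapping stand

### The job

Someone has parked a bronze lapping ring over the thumbscrew of the lapping stand: lift it off and set it down flat in the blue wash tray, without dropping it. Then run the thumbscrew down clockwise until it is fully seated on the valve plate, back it off a quarter turn so that the plate can float, and finish still gripping the thumbscrew there, because I am about to nip up the jam nut under it. Leave everything else on the bench where it lies.

Things in the scene. Friction and masses are not known exactly. Their poses are not given: they have to be found in the camera images.
- lap_stand: Lapping stand, bolted down. Grey base 180 (x) x 240 (y) x 15 mm; on it an iron lap of 160 mm diameter and the black valve plate of 110 mm diameter; over them a green bridge bar 40 (x) x 220 (y) mm, its top 86 mm above the bench, on columns at y = -92 and +92 mm whose nuts stand 10 mm above the bar. Origin: centre of the base's underside, on the screw's axis; z up.
- thumbscrew (a joint): Turn of the steel thumbscrew about its upright axis, rad. It grows clockwise seen from above (tightening); 0 is the stop, its foot seated on the valve plate; -1.571 is a quarter turn backed off. It starts 2.4 to 4.2 rad short of the stop. Right-hand thread, 1.75 mm a turn; it drags (about 0.1 N m), stays where it is left and stops hard at the seat.
- thumbscrew_head (a point): Centre of the thumbscrew's flat spade head, on its axis, turning with it: 42 mm long along x, 10 mm thick along y, 22 mm tall along z (up). Seated, it spans 8 to 30 mm above the bridge's top (up to 1.2 mm more when backed off). Under it: a collar of 18 mm diameter and, on the bar, the jam nut, 19 mm across flats, 5 mm tall. A red dot marks the top of its +x end.
- lap_ring: Bronze lapping ring, 68 mm outer and 54 mm inner diameter, 28 mm tall, 0.28 to 0.4 kg. It starts lying flat on the bridge bar around the thumbscrew head, which ends about level with its top, so that fingers cannot get at the head. Origin: centre of its underside, z along its axis.
- wash_tray: Blue open steel tray with a black rubber liner, fixed, 170 (x) x 150 (y) x 25 mm outside, walls 4 mm, inner floor 4 mm above the bench; to the left or to the right of the stand. Origin: centre of its underside, z up.
- template: Bystander: flat steel bolt circle template, 120 mm diameter with a 56 mm bore, 5 mm thick, on the other side of the stand from the tray. Origin: centre of its underside.
- spacer: Bystander: white ceramic spacer ring, 60 mm diameter, 20 mm tall, behind the stand. Origin: centre of its underside.
- compound_jar: Bystander: closed jar of lapping compound, 64 mm diameter, 75 mm tall, behind the stand. Origin: centre of its underside.
- oilstone: Bystander: oilstone in a dark wooden holder, 60 (x) x 160 (y) x 32 mm, behind the stand. Origin: centre of its underside.
- oil_can: Bystander: red oil can, 66 mm diameter, 135 mm tall with its spout, behind the stand. Origin: centre of its underside.
- spanner: Bystander: steel spanner, 170 mm long along its x axis, lying behind the stand. Origin: middle of its underside.
There are look-alikes about, which are no part of the job. Of the things shaped like the lap_ring, the bronze one is meant.

How it is judged (in metres and radians):
On the way, in this order (a step that is already met when the one before it is completed fails the run):
1. the bronze ring lies flat in the wash tray, let go and at rest (x of lap_ring in the frame of wash_tray between -0.05 and 0.05 m and y of lap_ring in the frame of wash_tray between -0.045 and 0.045 m and z of lap_ring in the frame of wash_tray below 0.008 m and angle between lap_ring's own z axis and vertical below 0.1 rad and linear speed of lap_ring below 0.03 m/s and contact force between the fingers and lap_ring below 0.1 N), for 0.2 s.
2. the thumbscrew is turned clockwise until it is fully seated (within 0.07 rad of its stop) (value of joint thumbscrew above -0.07 rad), for 0.1 s.
At the end, for the whole second after the job is handed in: The thumbscrew stands still a quarter turn back from its seat (1.571 rad, within 0.2 rad) with the fingers still gripping its head (more than 8 N), the bronze ring lies flat and untouched on the floor of the wash tray, and the six other things on the bench are within 30 mm of where they were (all of step 1 and value of joint thumbscrew between -1.771 and -1.371 rad and velocity of joint thumbscrew between -0.05 and 0.05 rad/s and contact force between the fingers and thumbscrew above 8 N and distance of each of template, spacer, compound_jar, oilstone, oil_can, spanner from where it was at the start of the episode below 0.03 m); the arm keeps its last pose, push and grip.
It fails at once if the bronze ring is dropped (faster than 0.5 m/s while out of the fingers) (linear speed of lap_ring above 0.5 m/s and contact force between the fingers and lap_ring below 0.05 N).
It fails at once if another thing on the bench is moved by more than 30 mm (distance of any of template, spacer, compound_jar, oilstone, oil_can, spanner from where it was at the start of the episode above 0.03 m).
It also fails if it takes over 70 s, if anything falls off the work surface, if the arm or the gripper's body presses on something with over 40 N, if the wrist force passes 120 N, or if a joint passes its speed limit or range.

### The arm

A 6-joint arm with a two-finger parallel gripper is mounted at the origin on the work surface. World frame = base frame: x ahead of the robot, y to its left, z up, the work surface at z = 0. Lengths are in mm, angles in rad, forces in N, time in s.
With the tool pointing down it reaches from about 300 to 1000 mm from the base axis. Payload 5.1 kg.
Tool frame: the origin (TCP) lies on the centre line of the jaws, within the pads' length; the fingertips stand 22 mm ahead of it and the grasp point (between the pads) lies 3 mm ahead of it; z points along the fingers, y is the line along which they close (so a half turn about z gives the same grasp; the last joint's range is limited). The gripper opens to 95 mm and grips with 3 to 60 N. Pads are 20 mm wide; open, the fingers measure 119 mm over their backs; the gripper's body (75 mm by 180 mm) begins 59 mm behind the grasp point.
Start: joints at [-1.32, 0.124, 1.65, -0, 1.367, -0.083], TCP at [212.931, -614.122, 236.656] pointing down, gripper open.
Joint ranges: [-2.61, 2.61], [-1.02, 2.33], [0.03, 2.71], [-1.35, 4.49], [0.32, 2.68], [-2.91, 2.91]. Speed limits (rad/s): [2.57, 2.57, 3.14, 3.14, 3.14, 3.14].

### API

Orientations are given as a unit quaternion [w, x, y, z].
In Python, from plant import arm gives the robot as it stands.
- The arm moves only by the shell command python3 -m creep [OPENING] [FORCE], which reads ROWS from standard input. ROWS is a JSON list of rows, 1 to 10 of them, each an object with the fields dx, dy, dz (the shift in mm), rz (a turn about the tool's z in rad); a field left out counts as zero; each row is the pose to reach, as a shift and turn from the pose commanded when the command began, along the tool's axes at that moment; what a row does not reach only later rows make up. A row lasts 1/10 s, in which the tool goes at most 50 mm and 0.15 rad, less where a joint would pass 70% of its speed; a pose out of reach is approached as far as the arm can. OPENING is the finger opening in mm, set as the command begins (- or left out keeps the last). The fingers move at their own pace and stop on an object; FORCE is the grip in N (left out, the last holds). Time passes only in rows, so rows that do not move let the fingers close. It prints the time, the measured TCP pose, the force, the opening and the grip force at its end. Input that does not fit is refused with a message, and nothing moves.
- arm.get_obs(): the state, without advancing time (a new reading comes with each control period).
- arm.capture(name): name is "scene" or "top"; returns the picture (400x640x3 uint8, blue, green, red); there is no depth.
- arm.calibration(name): a dict with "vertical_fov" (degrees; the focal length in pixels is half the picture's height over the tangent of half this angle, whatever the lens; pixels are square), "cx", "cy" (the principal point, pixels), "extrinsics" (4x4, takes a point from camera to world coordinates). Camera axes: x right, y up, looking along -z (the intrinsics and any distortion apply to the point x, -y, -z); pixel columns grow to the right and rows downward; lengths in mm; the calibration is good to about 2 mm. A picture is of the moment at which its call begins. calibration takes no time and is no camera call.
- arm.close_job(): hands the job in; it is judged then, once.
The state is a dict: "time_s": time; "q": joint angles; "joint_velocities": joint speeds; "joint_torque": joint torques, N m; "ee_pos": TCP position; "eef_rot": TCP orientation; "ft_force": force on the tool from outside, world axes, zero at the start; "ft_torque": the same for the moment, N m; "finger_gap": finger opening in mm; "gripper_force": force on a finger pad.
Only numpy, scipy, OpenCV 4.12 (cv2) and the standard library are available. Lean on these libraries where they do the work, as an engineer would, in place of code of your own. Each camera call takes 0.05 s, during which the arm holds its last target. There are 200 camera calls.

## Working session

There is one attempt and no reset: what is moved stays moved. The work goes in short steps, Python scripts to look and compute and a shell command to move; the robot and the scene stay as the last step left them, time stands still between calls to the robot, and variables do not carry over. Pictures are saved under pics/ and viewed, at most 10 in all, crops included, and the job is handed in when it is done.

```bash
ls; mkdir -p pics
python3 - <<'E'
from plant import arm
import cv2, numpy as np
for n in("scene","top"):
    im=arm.capture(n); cv2.imwrite(f"pics/{n}0.png",im)
    c=arm.calibration(n); print(n,{k:(np.round(v,4).tolist() if k=="extrinsics" else v) for k,v in c.items()})
o=arm.get_obs(); print(o)
E
```

```text
pics
scene {'vertical_fov': 42.954342311844265, 'cx': 326.05006291480817, 'cy': 198.2837693837879, 'extrinsics': [[-0.8589, -0.3812, 0.3421, 996.5147], [0.5121, -0.6399, 0.5729, 714.9727], [0.0005, 0.6673, 0.7448, 1005.2429], [0.0, 0.0, 0.0, 1.0]]}
top {'vertical_fov': 51.642552204510714, 'cx': 325.15362155145596, 'cy': 198.22565776318837, 'extrinsics': [[0.0081, 0.9987, -0.0497, 509.3813], [-1.0, 0.008, -0.0016, -7.5005], [-0.0012, 0.0497, 0.9988, 1233.6457], [0.0, 0.0, 0.0, 1.0]]}
{'time_s': 0.1, 'q': array([-1.31955618e+00,  1.24426833e-01,  1.65151589e+00, -3.32935336e-05,
        1.36750457e+00, -8.25856982e-02]), 'joint_velocities': array([-0.00014024, -0.00091187, -0.00343199, -0.0004622 , -0.00235962,
        0.00185972]), 'joint_torque': array([ 2.24703476e-04, -4.18881369e+01, -3.61096251e+01,  7.77118793e-02,
        4.61979141e-02, -6.68296411e-05]), 'ee_pos': array([ 212.81880599, -613.60758889,  235.53112268]), 'eef_rot': array([-9.22652922e-04,  9.86101363e-01,  1.66142231e-01, -9.43486847e-05]), 'ft_force': array([ 0.66279693,  0.7229949 , -0.49800635]), 'ft_torque': array([-0.03089606, -0.04415702,  0.03329128]), 'gripper_force': 0.0, 'finger_gap': 95.1774438727156}
```

View pics/scene0.png

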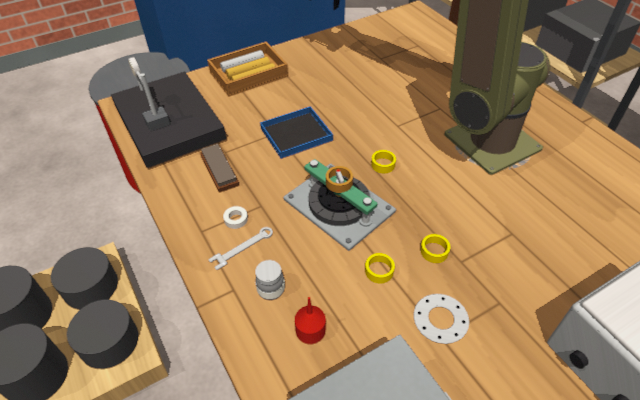

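View pics/top0.png

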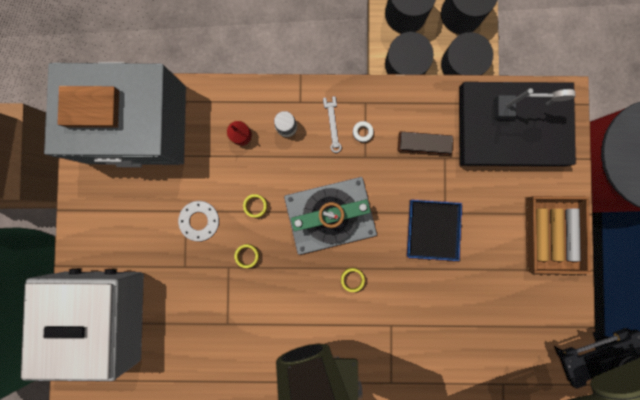

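Scene view: the bronze/orange ring sits on the green bridge at (339,179). Three yellow rings are at (384,161), (436,248) and (380,267), with the white spacer at (235,216). Top view: bronze ring at (331,214) around the screw; yellow look-alikes at (255,206), (247,256) and (353,281); white spacer at (363,131). The blue tray is at (435,230), to the right of the stand (−y). Only the ring on the bridge is bronze-coloured and lies around the thumbscrew, so it is the one meant. I'll confirm that with a crop and measure.

```bash
cat > h.py <<'E'
import cv2, numpy as np
from plant import arm
class Cam:
    def __init__(s,n):
        c=arm.calibration(n); s.n=n; s.E=np.array(c["extrinsics"]); s.f=200/np.tan(np.radians(c["vertical_fov"])/2); s.cx,s.cy=c["cx"],c["cy"]
    def ray(s,uv):
        u,v=np.asarray(uv,float).T
        d=np.stack([(u-s.cx)/s.f,-(v-s.cy)/s.f,-np.ones_like(u)],-1)
        return s.E[:3,3],d@s.E[:3,:3].T
    def plane(s,uv,z):
        o,d=s.ray(np.atleast_2d(uv)); return o+d*((z-o[2])/d[:,2])[:,None]
    def proj(s,p):
        q=(np.atleast_2d(p)-s.E[:3,3])@s.E[:3,:3]; return np.stack([s.cx-s.f*q[:,0]/q[:,2],s.cy+s.f*q[:,1]/q[:,2]],-1)
def tri(rays):
    A=0;b=0
    for o,d in rays:
        d=d/np.linalg.norm(d); P=np.eye(3)-np.outer(d,d); A=A+P; b=b+P@o
    p=np.linalg.solve(A,b)
    return p,[np.linalg.norm(np.cross(p-o,d/np.linalg.norm(d))) for o,d in rays]
def mask(im,lo,hi,box=None):
    m=cv2.inRange(cv2.cvtColor(im,cv2.COLOR_BGR2HSV),np.array(lo),np.array(hi))
    if box:
        k=np.zeros_like(m); x0,y0,x1,y1=box; k[y0:y1,x0:x1]=1; m=m*k
    return m
def big(m):
    cs,_=cv2.findContours(m,cv2.RETR_EXTERNAL,cv2.CHAIN_APPROX_NONE); return max(cs,key=cv2.contourArea)
E
python3 - <<'E'
from h import *
S=cv2.imread("pics/scene0.png");T=cv2.imread("pics/top0.png")
a=cv2.resize(S[145:255,275:405],None,fx=5,fy=5,interpolation=cv2.INTER_CUBIC)[:, :]
b=cv2.resize(T[170:260,280:385],None,fx=5,fy=5,interpolation=cv2.INTER_CUBIC)
a=cv2.resize(a,(400,338)); b=cv2.resize(b,(400,343))[:338]
cv2.imwrite("pics/crop0.png",np.hstack([a,b]))
cs,ct=Cam("scene"),Cam("top")
for n,I,c,box in(("scene",S,cs,(275,145,405,255)),("top",T,ct,(280,170,385,260))):
    H=cv2.cvtColor(I,cv2.COLOR_BGR2HSV)
    g=mask(I,(60,80,40),(90,255,255),box); C=big(g); print(n,"green",cv2.minAreaRect(C),cv2.contourArea(C))
for n,I,c,box in(("scene",S,cs,(255,100,340,160)),("top",T,ct,(400,190,470,270))):
    g=mask(I,(100,120,30),(130,255,255),box)
    C=cv2.convexHull(np.vstack([x for x in cv2.findContours(g,0,1)[0]])); R=cv2.minAreaRect(C);print(n,"tray",R,cv2.contourArea(C))
    print(cv2.approxPolyN(C,4).tolist() if n=="scene" else ct.plane(cv2.boxPoints(R),25).round(1).tolist())
    if n=="scene": print(cs.plane(cv2.approxPolyN(C,4)[0],25).round(1).tolist())
print(cv2.cvtColor(S[170:195:3,320:356:3],cv2.COLOR_BGR2HSV)[:,:,0])
E
```

```text
scene green ((356.1047058105469, 197.28158569335938), (41.81858444213867, 17.304243087768555), 32.7352294921875) 409.0
top green ((305.81134033203125, 221.33966064453125), (15.384381294250488, 27.1973876953125), 74.05460357666016) 250.5
scene tray ((296.31097412109375, 130.89151000976562), (40.05165481567383, 64.11778259277344), 70.76932525634766) 2185.0
[[[335, 138], [281, 158], [258, 123], [310, 106]]]
[[404.0, -227.2, 25.0], [577.0, -232.8, 25.0], [566.3, -402.2, 25.0], [392.8, -393.5, 25.0]]
top tray ((434.08154296875, 230.03231811523438), (50.755069732666016, 56.523948669433594), 3.1798300743103027) 2819.0
[[400.8, -245.4, 25.0], [565.1, -254.8, 25.0], [558.1, -403.0, 25.0], [393.9, -392.5, 25.0]]
[[ 71  71  69  19  17  16   2  16  17  17  18  16]
 [ 71  71  22  17  16  16  21  15  17  16  18  16]
 [ 71  71  19  16  32  70  21  26  14  16  17  16]
 [ 70  70  17  19  71  71  18  17  70  15  18  13]
 [ 15  71  17  17  19  28  16  15  23  18  16  10]
 [  0 140  17  16  16  17  18  17  16  17  17  69]
 [135 150 120  16  17  17  16  17  17  16  43  71]
 [150 165   0   0  14  17  17  17  22  67  71  71]
 [130 120   0 140 165  66  67  71  71  71  71  70]]
```

View pics/crop0.png

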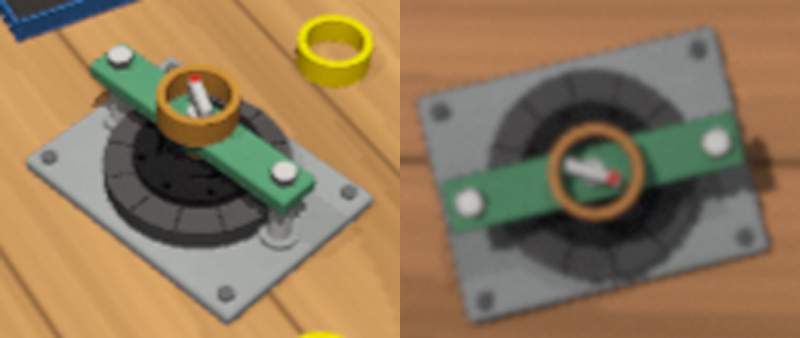

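The crop confirms it: the bronze ring surrounds the spade head (red dot visible) on the green bridge, and the other rings are plainly yellow. Next I measure the nuts, dot and ring in both views.

Run:
```python
from h import *
S=cv2.imread("pics/scene0.png");T=cv2.imread("pics/top0.png")
cs,ct=Cam("scene"),Cam("top")
def cen(I,lo,hi,box):
    m=mask(I,lo,hi,box); n,l,st,c=cv2.connectedComponentsWithStats(m); k=1+np.argmax(st[1:,4]); return c[k],st[k,4]
W=((0,0,165),(180,60,255))
# nut pixel boxes from crop (scene scale 400/130, top 400/105)
ns={}
for nm,I,bx in(("sR",S,(306,156,322,170)),("sL",S,(360,193,376,209)),("tL",T,(291,214,306,231)),("tR",T,(356,199,373,215))):
    ns[nm]=cen(I,*W,bx); print(nm,ns[nm])
PL,rL=tri([(cs.ray([ns["sL"][0]])[0],cs.ray([ns["sL"][0]])[1][0]),(ct.ray([ns["tL"][0]])[0],ct.ray([ns["tL"][0]])[1][0])])
PR,rR=tri([(cs.ray([ns["sR"][0]])[0],cs.ray([ns["sR"][0]])[1][0]),(ct.ray([ns["tR"][0]])[0],ct.ray([ns["tR"][0]])[1][0])])
print("nuts",PL.round(1),rL,PR.round(1),rR,np.linalg.norm(PL-PR),"mid",((PL+PR)/2).round(1),"bar yaw",np.degrees(np.arctan2(*(PL-PR)[1::-1]))-90)
def red(I,box):
    H=cv2.cvtColor(I,cv2.COLOR_BGR2HSV); h,s=H[...,0].astype(int),H[...,1]
    m=(((h<8)|(h>172))&(s>110)).astype(np.uint8); k=np.zeros_like(m);k[box[1]:box[3],box[0]:box[2]]=1
    ys,xs=np.nonzero(m*k); return np.array([xs.mean(),ys.mean()]),len(xs)
ds,dt=red(S,(325,165,352,190)),red(T,(320,203,343,226)); print("dot",ds,dt)
D,r=tri([(cs.ray([ds[0]])[0],cs.ray([ds[0]])[1][0]),(ct.ray([dt[0]])[0],ct.ray([dt[0]])[1][0])]);print("dot",D.round(1),r)
m=mask(T,(8,90,60),(24,255,255),(315,198,348,230)); C=big(m); (e,ax,an)=cv2.fitEllipse(C); print("ring top",e,ax,ct.plane(e,114).round(1), "dia mm",[a/ct.f*(1233-114) for a in ax])
m=mask(S,(8,120,60),(24,255,255),(322,160,357,198)); C=big(m); p=C[:,0]
print("scene ring bbox",cv2.boundingRect(C)); 
# upper rim: far-side half of the outer contour, up to widest points
w=p[p[:,1]<=179]; e2=cv2.fitEllipse(C); print(e2)
lr=[p[p[:,0]==p[:,0].min()].mean(0),p[p[:,0]==p[:,0].max()].mean(0)];print(lr, p[:,1].min(),p[:,1].max())
for z in(86,100,114): print(z,[cs.plane(q,z).round(1).tolist() for q in lr])
Rw=ct.plane(e,114)[0]; th=np.linspace(0,6.28,72)
for z in(86,114):
    c=np.stack([Rw[0]+34*np.cos(th),Rw[1]+34*np.sin(th),0*th+z],1); q=cs.proj(c); print(z,"pred bbox scene",q.min(0),q.max(0))
```

```text
sR (array([313.55882353, 161.82352941]), np.int32(34))
sL (array([367.28205128, 199.69230769]), np.int32(39))
tL (array([297.59259259, 222.74074074]), np.int32(27))
tR (array([362.4 , 206.96]), np.int32(25))
nuts [497.3  69.9  96.5] [np.float64(0.772375028054223), np.float64(0.772375028054173)] [ 542.6 -108.3   96.7] [np.float64(0.15349019639899272), np.float64(0.15349019639896846)] 183.83925989958902 mid [519.9 -19.2  96.6] bar yaw 14.26096477278189
dot (array([337.57142857, 170.14285714]), 7) (array([335.625, 216.25 ]), 8)
dot [516.3 -34.3 116.6] [np.float64(0.17967152065547992), np.float64(0.1796715206553881)]
ring top (330.9184265136719, 214.4436492919922) (24.457748413085938, 26.083568572998047) [[521.3 -21.7 114. ]] dia mm [np.float64(66.2142741034547), np.float64(70.61584451349883)]
scene ring bbox (322, 160, 35, 33)
((339.66986083984375, 173.9171142578125), (34.007015228271484, 35.541748046875), 42.6368522644043)
[array([322. , 161.5]), array([356., 169.])] 160 192
86 [[[517.7, -107.7, 86.0]], [[456.9, -39.4, 86.0]]]
100 [[[525.0, -95.1, 100.0]], [[465.1, -27.9, 100.0]]]
114 [[[532.3, -82.6, 114.0]], [[473.3, -16.4, 114.0]]]
86 pred bbox scene [324.63548647 172.92440343] [351.87552949 192.64798365]
114 pred bbox scene [324.61763926 165.03660869] [352.31302305 184.80385036]
```

Nuts triangulate 184 mm apart at z≈96.6, as in the drawing, so the measurement is good. Results: screw axis (520,−19), stand yaw 14.3°, ring centre (521,−22), dot at −103°, tray centre about (481,−322).

I'll grip the ring across the bar (tool y at 14°, q6 near −16°) and start moving.

```bash
cat > go.py <<'E'
# usage: go.py x y z tooly_deg : shift in tool axes from measured pose
import sys,numpy as np
from plant import arm
from scipy.spatial.transform import Rotation as R
o=arm.get_obs(); r=R.from_quat(np.roll(o["eef_rot"],-1)).as_matrix()
yaw=np.degrees(np.arctan2(r[1,1],r[0,1])); q=o["q"]
print("t",round(o["time_s"],2),"pos",o["ee_pos"].round(1),"tooly",yaw.round(2),"q6",q[5].round(3),"F",o["ft_force"].round(1),"Tz",o["ft_torque"].round(3),"gap",round(o["finger_gap"],1),"grip",round(o["gripper_force"],1),"tilt",r[:,2].round(3))
if len(sys.argv)>4:
    t=np.array(sys.argv[1:4],float); print("shift",(r.T@(t-o["ee_pos"])).round(1),"turn",np.radians(yaw-float(sys.argv[4])).round(3))
E
echo '[{"dx": 24, "dy": -23, "rz": -0.15}, {"dx": 48, "dy": -46, "rz": -0.3}, {"dx": 73, "dy": -69, "rz": -0.45}, {"dx": 97, "dy": -92, "rz": -0.6}, {"dx": 121, "dy": -115, "rz": -0.75}, {"dx": 145, "dy": -138, "rz": -0.9}, {"dx": 170, "dy": -161, "rz": -1.05}, {"dx": 194, "dy": -184, "rz": -1.2}, {"dx": 218, "dy": -207, "rz": -1.35}, {"dx": 242, "dy": -229, "rz": -1.486}]' | python3 -m creep 90
python3 go.py 521 -21 160 14.26
```

```text
time_s: 1.1
ee_pos: [366.7, -316.9, 236.2]
eef_rot: [-0.0, 0.612, 0.791, 0.0]
ft_force: [0.5, 0.0, 0.4]
finger_gap: 90.0
gripper_force: 0.0
t 1.1 pos [ 366.7 -316.9  236.2] tooly 14.59 q6 -1.078 F [0.5 0.  0.4] Tz [-0.035 -0.162 -0.05 ] gap 90.0 grip 0.0 tilt [-0.     0.001 -1.   ]
shift [247.5 223.9  76.3] turn 0.006
```

```bash
echo '[{"dx": 31, "dy": 28, "dz": 5}, {"dx": 62, "dy": 56, "dz": 15}, {"dx": 93, "dy": 84, "dz": 25}, {"dx": 124, "dy": 112, "dz": 35}, {"dx": 155, "dy": 140, "dz": 45}, {"dx": 186, "dy": 168, "dz": 55}, {"dx": 217, "dy": 196, "dz": 65}, {"dx": 247, "dy": 224, "dz": 75}, {"dx": 247, "dy": 224, "dz": 75}, {"dx": 247, "dy": 224, "dz": 75}]' | python3 -m creep
python3 go.py 521 -21 111 14.26
python3 - <<'E'
from h import *
S=arm.capture("scene");T=arm.capture("top")
a=cv2.resize(S[110:230,270:400],(400,370),interpolation=cv2.INTER_CUBIC);b=cv2.resize(T[160:270,270:390],(400,370),interpolation=cv2.INTER_CUBIC)
cv2.imwrite("pics/pre.png",np.hstack([a,b]))
E
```

```text
time_s: 2.1
ee_pos: [522.4, -23.1, 160.8]
eef_rot: [-0.001, 0.613, 0.79, -0.001]
ft_force: [-0.5, -0.6, -0.3]
finger_gap: 89.9
gripper_force: 0.0
t 2.1 pos [522.4 -23.1 160.8] tooly 14.39 q6 -0.398 F [-0.5 -0.6 -0.3] Tz [ 0.026 -0.1    0.008] gap 89.9 grip 0.0 tilt [-0.002 -0.    -1.   ]
shift [ 2.4 -0.7 49.8] turn 0.002
```

View pics/pre.png

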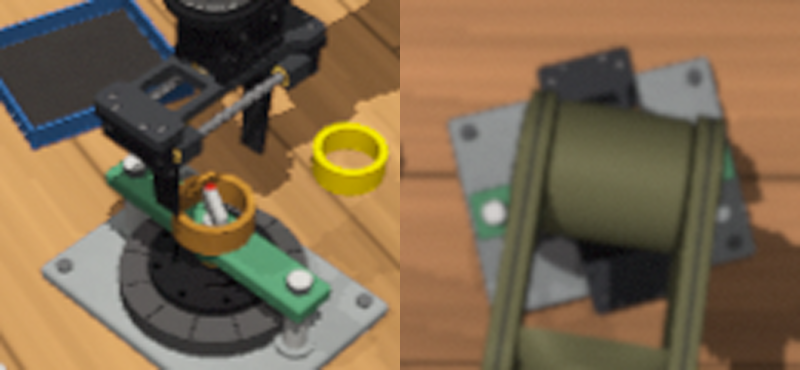

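Scene crop: the fingers straddle the ring across the bar, near finger at (165,180) just behind the ring at (215,210); the bar runs free between them. Descend and grip.

```bash
echo '[{"dx": 2, "dz": 15}, {"dx": 2, "dz": 30}, {"dx": 2, "dz": 42}, {"dx": 2, "dz": 54}, {"dx": 2, "dz": 54}, {"dx": 2, "dz": 54}]' | python3 -m creep 90; python3 go.py
echo '[{}, {}, {}, {}, {}, {}, {}, {}]' | python3 -m creep 55 35; python3 go.py
```

```text
time_s: 2.8
ee_pos: [522.0, -22.0, 107.1]
eef_rot: [-0.0, 0.614, 0.789, -0.0]
ft_force: [0.1, -0.5, 0.5]
finger_gap: 89.9
gripper_force: 0.0
t 2.8 pos [522.  -22.  107.1] tooly 14.26 q6 -0.394 F [ 0.1 -0.5  0.5] Tz [-0.049 -0.12   0.023] gap 89.9 grip 0.0 tilt [-0.001  0.    -1.   ]
time_s: 3.6
ee_pos: [522.3, -22.0, 108.2]
eef_rot: [-0.0, 0.614, 0.79, -0.0]
ft_force: [-3.1, -0.9, 6.2]
finger_gap: 68.2
gripper_force: 35.0
t 3.6 pos [522.3 -22.  108.2] tooly 14.28 q6 -0.394 F [-3.1 -0.9  6.2] Tz [-0.191  0.633  0.061] gap 68.2 grip 35.0 tilt [-0. -0. -1.]
```

```bash
echo '[{"dz": -5}, {"dz": -12}, {"dz": -20}, {"dz": -30}, {"dz": -40}, {"dz": -52}, {"dz": -66}, {"dz": -80}, {"dz": -80}]' | python3 -m creep; python3 go.py 481 -322 185 14.26
python3 - <<'E'
from h import *
S=arm.capture("scene"); a=cv2.resize(S[90:230,260:400],(560,560),interpolation=cv2.INTER_CUBIC); cv2.imwrite("pics/lift.png",a)
E
```

```text
time_s: 4.5
ee_pos: [524.0, -22.2, 191.2]
eef_rot: [0.003, 0.614, 0.789, 0.001]
ft_force: [0.8, 0.6, -2.7]
finger_gap: 68.5
gripper_force: 35.0
t 4.5 pos [524.  -22.2 191.2] tooly 14.27 q6 -0.394 F [ 0.8  0.6 -2.7] Tz [-0.062 -0.124  0.006] gap 68.5 grip 35.0 tilt [ 0.006 -0.001 -1.   ]
shift [-279.9 -115.6    6.2] turn 0.0
```

View pics/lift.png

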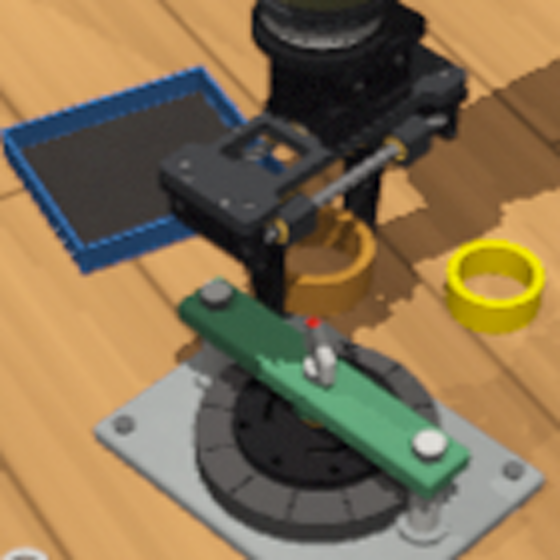

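The ring hangs level in the fingers at (325,260), and the head is clear at (318,355). Carry it to the tray.

```bash
echo '[{"dx": -15, "dy": -6}, {"dx": -45, "dy": -19}, {"dx": -85, "dy": -35}, {"dx": -125, "dy": -52}, {"dx": -165, "dy": -68}, {"dx": -205, "dy": -85}, {"dx": -240, "dy": -99}, {"dx": -266, "dy": -110}, {"dx": -278, "dy": -115}, {"dx": -278, "dy": -115}]' | python3 -m creep; python3 go.py 481 -322 33 14.26
python3 - <<'E'
from h import *
S=arm.capture("scene");T=arm.capture("top"); ct=Cam("top");cs=Cam("scene")
# tray from top, rim z=25
g=mask(T,(100,120,30),(130,255,255),(400,190,470,270)); print("trayrim bbox",cv2.boundingRect(cv2.findNonZero(g)))
# head (unoccluded?) white/grey pixels near projected head
cv2.imwrite("pics/T1.png",T);cv2.imwrite("pics/S1.png",S)
b=cv2.resize(T[180:290,300:480],(800,489),interpolation=cv2.INTER_CUBIC); cv2.imwrite("pics/T1c.png",b)
E
```

```text
time_s: 5.55
ee_pos: [478.7, -320.6, 186.8]
eef_rot: [-0.001, 0.615, 0.789, 0.0]
ft_force: [0.2, -0.0, -4.0]
finger_gap: 68.4
gripper_force: 35.0
t 5.55 pos [ 478.7 -320.6  186.8] tooly 14.14 q6 -0.93 F [ 0.2 -0.  -4. ] Tz [-0.05  -0.187  0.021] gap 68.4 grip 35.0 tilt [-0.001  0.001 -1.   ]
shift [ -2.1   2.  153.8] turn -0.002
trayrim bbox (408, 201, 53, 58)
```

View pics/T1c.png

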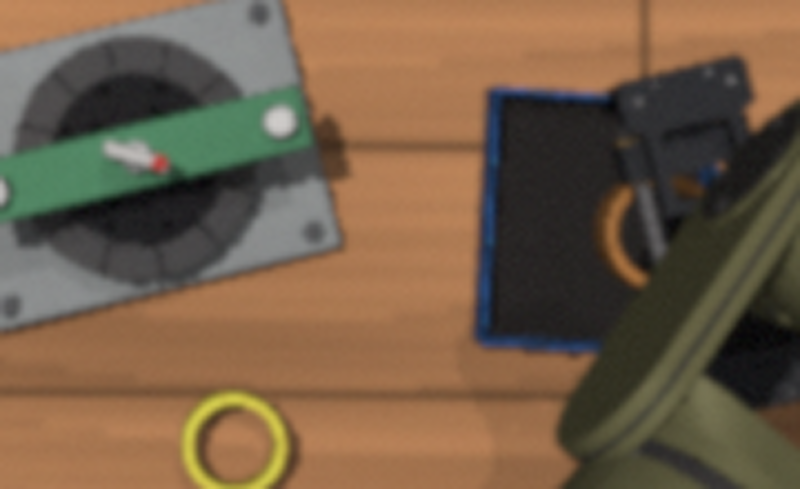

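Top crop: the ring hangs over the tray (parallax shifts it right). The head is clear, its red dot at crop (160,163), the far end at (108,148). Lower the ring.

```bash
echo '[{"dx": -2, "dy": 2, "dz": 20}, {"dx": -2, "dy": 2, "dz": 45}, {"dx": -2, "dy": 2, "dz": 70}, {"dx": -2, "dy": 2, "dz": 95}, {"dx": -2, "dy": 2, "dz": 115}, {"dx": -2, "dy": 2, "dz": 132}, {"dx": -2, "dy": 2, "dz": 145}, {"dx": -2, "dy": 2, "dz": 153}, {"dx": -2, "dy": 2, "dz": 154}, {"dx": -2, "dy": 2, "dz": 154}]' | python3 -m creep; python3 go.py
echo '[{"dz": 1}, {"dz": 2}, {"dz": 3}, {"dz": 4}, {"dz": 4}]' | python3 -m creep; python3 go.py
python3 - <<'E'
from h import *
T=cv2.imread("pics/T1.png");S=cv2.imread("pics/S1.png");ct=Cam("top");cs=Cam("scene")
for n,I,c in(("t",T,ct),("s",S,cs)):
    u,v=c.proj([[519.9,-19.2,117]])[0].astype(int)
    H=cv2.cvtColor(I,cv2.COLOR_BGR2HSV).astype(int); h,s,val=H[...,0],H[...,1],H[...,2]
    m=((((h<10)|(h>170))&(s>100))|((s<70)&(val>140))).astype(np.uint8); k=np.zeros_like(m); k[v-11:v+12,u-11:u+12]=1; m*=k
    n_,l,st,ce=cv2.connectedComponentsWithStats(m); i=1+np.argmax(st[1:,4]); pts=np.argwhere(l==i)[:,::-1]
    w=c.plane(pts,117)[:,:2]; a=np.linalg.svd(w-w.mean(0))[2][0]; pr=(w-w.mean(0))@a
    print(n,len(pts),"mean",w.mean(0).round(1),"mid-extent",(w.mean(0)+a*(pr.min()+pr.max())/2).round(1),"axis deg",np.degrees(np.arctan2(a[1],a[0])).round(1),"len",np.ptp(pr).round(1))
E
```

```text
time_s: 6.65
ee_pos: [482.2, -321.1, 34.1]
eef_rot: [0.0, 0.614, 0.79, 0.0]
ft_force: [0.5, -0.2, -2.4]
finger_gap: 68.4
gripper_force: 35.0
t 6.65 pos [ 482.2 -321.1   34.1] tooly 14.29 q6 -0.93 F [ 0.5 -0.2 -2.4] Tz [-0.03  -0.166 -0.014] gap 68.4 grip 35.0 tilt [ 0.001 -0.    -1.   ]
time_s: 7.15
ee_pos: [481.7, -321.2, 29.6]
eef_rot: [-0.0, 0.614, 0.789, 0.0]
ft_force: [0.5, 0.3, -3.2]
finger_gap: 68.6
gripper_force: 35.0
t 7.15 pos [ 481.7 -321.2   29.6] tooly 14.26 q6 -0.93 F [ 0.5  0.3 -3.2] Tz [-0.009 -0.145 -0.012] gap 68.6 grip 35.0 tilt [-0.  0. -1.]
t 62 mean [522.4 -18.5] mid-extent [522.1 -19.5] axis deg -107.3 len 40.1
s 113 mean [522.1 -23.9] mid-extent [521.4 -28.1] axis deg 80.5 len 68.8
```

```bash
echo '[{"dz": 1}, {"dz": 2}, {"dz": 2}]' | python3 -m creep|grep -E 'force|pos'; echo '[{"dz": 0.5}, {"dz": 1}, {"dz": 1}]' | python3 -m creep|grep -E 'force|pos'; echo '[{"dz": 0.5}, {"dz": 1}, {"dz": 1}]' | python3 -m creep|grep -E 'force|pos'
```

```text
ee_pos: [481.6, -321.1, 27.4]
ft_force: [-0.1, -0.4, -3.2]
gripper_force: 35.0
ee_pos: [481.7, -321.1, 26.6]
ft_force: [-0.7, -0.1, -3.5]
gripper_force: 35.0
ee_pos: [481.9, -321.2, 26.3]
ft_force: [-2.4, 2.4, 3.4]
gripper_force: 35.9
```

Contact is felt at z≈26.3 as expected. Release gently.

```bash
echo '[{}, {}, {}, {}, {}]' | python3 -m creep 84 | grep -E 'force|gap'
echo '[{"dz": -8}, {"dz": -20}, {"dz": -40}, {"dz": -70}, {"dz": -105}, {"dz": -140}, {"dz": -160}, {"dz": -160}]' | python3 -m creep|grep -E 'force|gap'; python3 go.py 521 -19.3 185 160
python3 - <<'E'
from h import *
S=arm.capture("scene");T=arm.capture("top"); ct=Cam("top");cs=Cam("scene")
a=cv2.resize(S[90:170,245:345],(500,400),interpolation=cv2.INTER_CUBIC); cv2.imwrite("pics/placed.png",a)
E
```

```text
ft_force: [1.9, -0.1, 2.9]
finger_gap: 83.9
gripper_force: 1.5
ft_force: [0.1, 0.1, 1.0]
finger_gap: 84.1
gripper_force: 0.0
t 9.35 pos [ 483.3 -322.6  190.7] tooly 14.27 q6 -0.93 F [0.1 0.1 1. ] Tz [-0.008 -0.165 -0.021] gap 84.1 grip 0.0 tilt [ 0.006 -0.005 -1.   ]
shift [284.7 111.2   4.4] turn -2.544
```

View pics/placed.png

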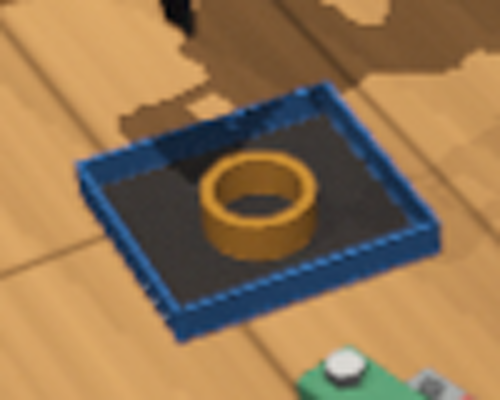

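The ring lies flat in the middle of the tray (crop centre (258,205)). Now go to the thumbscrew, wound back to q6≈−2.83 so one grip covers the whole turn.

```bash
echo '[{"dx": 15, "dy": 6, "rz": -0.14}, {"dx": 45, "dy": 18, "rz": -0.29}, {"dx": 85, "dy": 33, "rz": -0.43}, {"dx": 125, "dy": 49, "rz": -0.58}, {"dx": 165, "dy": 65, "rz": -0.72}, {"dx": 205, "dy": 80, "rz": -0.87}, {"dx": 240, "dy": 94, "rz": -1.01}, {"dx": 268, "dy": 105, "rz": -1.16}, {"dx": 284, "dy": 111, "rz": -1.3}, {"dx": 284, "dy": 111, "rz": -1.45}]' | python3 -m creep 40 20 | grep -E 'time|gap'
echo '[{"rz": -0.14}, {"rz": -0.28}, {"rz": -0.42}, {"rz": -0.56}, {"rz": -0.7}, {"rz": -0.84}, {"rz": -0.98}, {"rz": -1.09}, {"rz": -1.09}]' | python3 -m creep| grep -E 'time|gap'; python3 go.py 521 -19.3 120 160
```

```text
time_s: 10.45
finger_gap: 40.2
time_s: 11.35
finger_gap: 40.2
t 11.35 pos [518.5 -13.5 183.1] tooly 159.41 q6 -2.907 F [ 0.2  0.3 -0.7] Tz [ 0.17  -0.048  0.045] gap 40.2 grip 0.0 tilt [-0.005 -0.005 -1.   ]
shift [ 4.1 -4.5 63.1] turn -0.01
```

```bash
python3 -c "
from plant import arm
o=arm.get_obs();print(o['q'].round(3),o['joint_velocities'].round(3))"
echo '[{"dx": 4, "dy": -4, "rz": 0.1}, {"dx": 4, "dy": -4, "rz": 0.1}, {"dx": 4, "dy": -4, "rz": 0.1}]' | python3 -m creep| grep -E 'time|gap'; python3 go.py 521 -19.3 120 160;  python3 -c "
from plant import arm
o=arm.get_obs();print(o['q'].round(3),o['joint_velocities'].round(3))"
```

```text
[-0.127 -0.126  1.992 -0.006  1.28  -2.907] [-0.006 -0.006 -0.007 -0.001  0.002 -0.031]
time_s: 11.65
finger_gap: 40.1
t 11.65 pos [521.7 -19.1 184.6] tooly 153.79 q6 -2.819 F [0.3 0.1 0.4] Tz [ 0.109 -0.061  0.002] gap 40.1 grip 0.0 tilt [-0.003 -0.005 -1.   ]
shift [ 0.1  0.5 64.6] turn -0.108
[-0.137 -0.122  1.985 -0.006  1.28  -2.819] [ 0.003 -0.004 -0.005 -0.001 -0.001  0.005]
```

```bash
echo '[{"dz": 20}, {"dz": 40}, {"dz": 55}, {"dz": 63}, {"dz": 66.5}, {"dz": 66.5}]' | python3 -m creep| grep -E 'force|gap'; python3 go.py 520.5 -19.3 118 154
python3 - <<'E'
from h import *
S=arm.capture("scene"); cv2.imwrite("pics/head.png",cv2.resize(S[130:220,290:400],(660,540),interpolation=cv2.INTER_CUBIC))
E
```

```text
ft_force: [0.1, 0.1, 0.1]
finger_gap: 40.3
gripper_force: 0.0
t 12.25 pos [522.2 -19.5 119. ] tooly 153.71 q6 -2.817 F [0.1 0.1 0.1] Tz [ 0.082 -0.055 -0.029] gap 40.3 grip 0.0 tilt [-0.001 -0.005 -1.   ]
shift [0.6 1.6 1. ] turn -0.005
```

View pics/head.png

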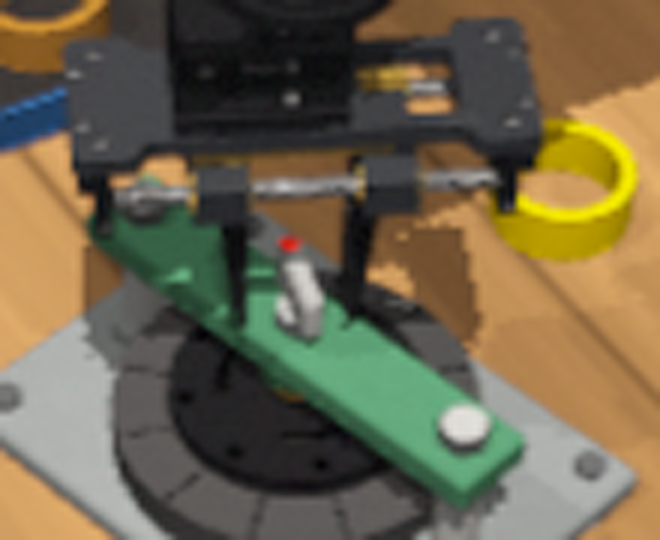

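The fingers at (235,290) and (355,285) straddle the head at (300,290), roughly centred. Close.

```bash
echo '[{"dy": 1, "dz": 1}, {"dy": 1, "dz": 1}, {"dy": 1, "dz": 1}, {"dy": 1, "dz": 1}, {"dy": 1, "dz": 1}, {"dy": 1, "dz": 1}, {"dy": 1, "dz": 1}]' | python3 -m creep 6 35| grep -E 'force|gap'; python3 go.py 520.5 -19.3 118 154
```

```text
ft_force: [-4.9, 2.2, 3.9]
finger_gap: 9.5
gripper_force: 35.0
t 13.0 pos [520.6 -18.3 118.3] tooly 153.68 q6 -2.816 F [-4.9  2.2  3.9] Tz [ 0.758  0.715 -0.025] gap 9.5 grip 35.0 tilt [-0.003 -0.004 -1.   ]
shift [ 0.9 -0.4  0.3] turn -0.006
```

```bash
echo '[{"dy": 0.7, "rz": 0.1}, {"dy": 0.7, "rz": 0.24}, {"dy": 0.7, "dz": 0.1, "rz": 0.38}, {"dy": 0.7, "dz": 0.1, "rz": 0.52}, {"dy": 0.7, "dz": 0.2, "rz": 0.66}, {"dy": 0.7, "dz": 0.2, "rz": 0.8}, {"dy": 0.7, "dz": 0.3, "rz": 0.94}, {"dy": 0.7, "dz": 0.3, "rz": 1.08}, {"dy": 0.7, "dz": 0.3, "rz": 1.2}, {"dy": 0.7, "dz": 0.3, "rz": 1.2}]' | python3 -m creep| grep -E 'gap'; python3 go.py
```

```text
finger_gap: 9.5
t 14.0 pos [520.6 -18.6 118. ] tooly 84.93 q6 -1.616 F [-1.4  0.8  1.5] Tz [ 0.418  0.188 -0.084] gap 9.5 grip 35.0 tilt [-0.001 -0.005 -1.   ]
```

```bash
echo '[{"rz": 0.14}, {"rz": 0.28}, {"dz": 0.1, "rz": 0.42}, {"dz": 0.1, "rz": 0.56}, {"dz": 0.2, "rz": 0.7}, {"dz": 0.2, "rz": 0.84}, {"dz": 0.3, "rz": 0.98}, {"dz": 0.3, "rz": 1.1}, {"dz": 0.3, "rz": 1.2}, {"dz": 0.3, "rz": 1.2}]' | python3 -m creep| grep -E 'gap'; python3 go.py
echo '[{"rz": 0.12}, {"rz": 0.24}, {"dz": 0.1, "rz": 0.36}, {"dz": 0.1, "rz": 0.48}, {"dz": 0.2, "rz": 0.6}, {"dz": 0.2, "rz": 0.7}, {"dz": 0.2, "rz": 0.7}]' | python3 -m creep| grep -E 'gap'; python3 go.py
```

```text
finger_gap: 10.1
t 15.0 pos [520.4 -18.9 117.6] tooly 16.31 q6 -0.418 F [-3.3 -0.4  2.8] Tz [ 0.216  0.408 -0.072] gap 10.1 grip 35.0 tilt [-0.001 -0.006 -1.   ]
finger_gap: 10.0
t 15.7 pos [520.3 -18.8 117.4] tooly -23.74 q6 0.281 F [-4.  -0.7  4.4] Tz [ 0.138  0.697 -0.082] gap 10.0 grip 35.0 tilt [-0.002 -0.006 -1.   ]
```

```bash
echo '[{"rz": 0.1}, {"rz": 0.2}, {"dz": 0.1, "rz": 0.3}, {"dz": 0.1, "rz": 0.4}, {"dz": 0.2, "rz": 0.5}, {"dz": 0.2, "rz": 0.6}, {"dz": 0.2, "rz": 0.6}]' | python3 -m creep| grep -E 'zz'; python3 go.py
echo '[{"rz": 0.05}, {"rz": 0.1}, {"rz": 0.15}, {"rz": 0.15}]' | python3 -m creep| grep -E 'zz'; python3 go.py
echo '[{"rz": 0.05}, {"rz": 0.1}, {"rz": 0.1}]' | python3 -m creep| grep -E 'zz'; python3 go.py
echo '[{"rz": 0.05}, {"rz": 0.05}]' | python3 -m creep| grep -E 'zz'; python3 go.py
```

```text
t 16.4 pos [520.2 -18.7 117.2] tooly -58.11 q6 0.881 F [-5.3 -0.1  3.8] Tz [ 0.197  0.813 -0.109] gap 9.9 grip 35.0 tilt [-0.002 -0.005 -1.   ]
t 16.8 pos [520.1 -18.7 117.2] tooly -66.65 q6 1.03 F [-4.6 -0.2  3.5] Tz [ 0.198  0.888 -0.1  ] gap 10.0 grip 35.0 tilt [-0.002 -0.005 -1.   ]
t 17.1 pos [520.1 -18.7 117.2] tooly -72.38 q6 1.13 F [-5.7  0.1  3.7] Tz [ 0.222  0.836 -0.073] gap 9.7 grip 35.0 tilt [-0.002 -0.005 -1.   ]
t 17.3 pos [520.1 -18.7 117.2] tooly -75.24 q6 1.18 F [-5.2  0.5  4.7] Tz [ 0.274  0.833 -0.075] gap 9.5 grip 35.0 tilt [-0.002 -0.005 -1.   ]
```

```bash
for i in 1 2 ; do echo '[{"rz": 0.04}, {"rz": 0.04}]' | python3 -m creep| grep -E 'zz'; python3 go.py; done
```

```text
t 17.5 pos [520.1 -18.7 117.1] tooly -77.44 q6 1.218 F [-5.8  1.3  3.8] Tz [0.289 0.844 0.471] gap 9.9 grip 35.1 tilt [-0.002 -0.006 -1.   ]
t 17.7 pos [520.1 -18.7 117.1] tooly -79.68 q6 1.258 F [-4.8  1.2  3.4] Tz [0.256 0.908 0.785] gap 10.2 grip 36.0 tilt [-0.002 -0.006 -1.   ]
```

```bash
for i in 1 2 ; do echo '[{"rz": 0.04}, {"rz": 0.04}]' | python3 -m creep| grep -E 'zz'; python3 go.py; done
```

```text
t 17.9 pos [520.4 -18.6 117.2] tooly -82.02 q6 1.298 F [-4.3  1.7  3.7] Tz [0.266 0.749 0.726] gap 10.7 grip 36.0 tilt [-0.001 -0.006 -1.   ]
t 18.1 pos [520.4 -18.6 117.2] tooly -84.37 q6 1.339 F [-4.5  1.1  3.6] Tz [0.34  0.836 0.947] gap 11.4 grip 38.3 tilt [-0.002 -0.006 -1.   ]
```

A hard stop is felt at tool y ≈ −76°: torque jumps to 0.5–0.9 Nm and the jaw gap opens as the pads twist on the fixed head. That matches the head aligned with the stand's x axis (−75.7°). Back off to tool y = +14.3°.

```bash
echo '[{"rz": -0.1}, {"rz": -0.22}, {"rz": -0.34}, {"rz": -0.48}, {"dz": -0.1, "rz": -0.62}, {"dz": -0.2, "rz": -0.76}, {"dz": -0.2, "rz": -0.88}, {"dz": -0.2, "rz": -1}, {"dz": -0.2, "rz": -1}]' | python3 -m creep| grep -E 'zz'; python3 go.py 520.3 -18.7 118 14.26
echo '[{"rz": -0.1}, {"rz": -0.22}, {"dz": -0.1, "rz": -0.34}, {"dz": -0.1, "rz": -0.46}, {"dz": -0.2, "rz": -0.58}, {"dz": -0.2, "rz": -0.68}, {"dz": -0.2, "rz": -0.72}, {"dz": -0.2, "rz": -0.72}, {"dz": -0.2, "rz": -0.72}]' | python3 -m creep| grep -E 'zz'; python3 go.py 520.3 -18.7 118 14.26
python3 - <<'E'
from h import *
S=arm.capture("scene"); cv2.imwrite("pics/end.png",cv2.resize(S[90:220,250:400],(692,600),interpolation=cv2.INTER_CUBIC))
E
```

```text
t 19.0 pos [520.5 -18.4 117.4] tooly -27.23 q6 0.341 F [-5.4  1.7  3.8] Tz [0.539 0.734 0.042] gap 9.7 grip 34.9 tilt [-0.001 -0.004 -1.   ]
shift [-0.4 -0.  -0.6] turn -0.724
t 19.9 pos [520.4 -18.4 117.6] tooly 13.88 q6 -0.376 F [-4.5  2.3  4.5] Tz [0.566 0.857 0.048] gap 9.8 grip 34.9 tilt [-0.002 -0.004 -1.   ]
shift [-0.3 -0.1 -0.4] turn -0.007
```

View pics/end.png

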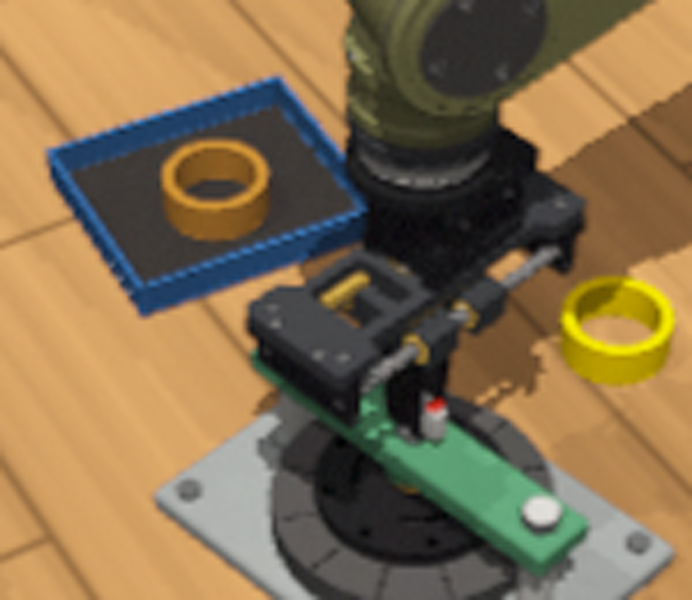

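The ring is flat in the tray at (215,190). The head is gripped along the bar with its red dot at (434,406) on the +y end, exactly a quarter turn back from +x. Gap is 9.8 mm and grip 35 N. Hand in.

```bash
echo '[{}, {}, {}]' | python3 -m creep | grep -E 'time|grip|gap'; python3 -c "
from plant import arm
print(arm.close_job())"
```

```text
time_s: 20.25
finger_gap: 10.0
gripper_force: 34.9
the job is handed in; nothing more can be done
None
```

I've handed the job in at about 20 s: the bronze ring lies flat in the wash tray, and the thumbscrew was run down to its hard stop, backed off a quarter turn (by tool angle and the last picture), and is still gripped at 35 N; I don't have the verdict.

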